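# Feed a steel block through the swing flap of a chute

## Task

Without gripping or lifting it, push the steel block sideways across the small infeed table until it is in line with the chute's swing flap, then push it forward under the flap until it tips over the sill and slides down into the bay behind. Draw the fingers back so that the flap swings shut by its own weight, and leave the grease tin, the ball bearing and the standing bolt beside the chute where they are.

Things in the scene. Friction and masses are not known exactly. Their poses are not given: they have to be found in the camera images.
- chute: feed chute fixed to the bench. Origin on the bench top, midway between the grey side cheeks, straight below the flap's pivots; its +x is the feeding direction, +y left, +z up. Cheeks: inner faces at y = +-70 mm, 6 mm thick, x = -12 to 156 mm, 70 mm high, with pivot ears 121 mm high at x = -12 to 12 mm. Open from above.
- table (a point): point on top of the aluminium infeed table, 45 mm above the bench, at x = -80, y = 0 mm of the chute (axes as the chute's). The table spans x = -165 mm to its rear edge, the sill, at +22 mm, and y = -76 to +125 mm, chute frame; its left side is open, without fence.
- fence (a point): middle of the inner face of the straight steel fence on the table's right side, at y = -32 mm of the chute, 9 mm above the table; the fence is 18 mm high and runs from x = -165 to -10 mm. Resting against it the block lies at y = -2 mm. The block passes the flap if about square and with its centre within 25 mm of y = 0.
- bay (a point): middle of the bay floor behind the flap, at x = 119 mm, y = 0 of the chute, 4 mm above the bench; it ends at a wall at x = 150 mm. A slippery 32 degree steel ramp falls from the sill (x = 22 mm) to the floor (x = 88 mm). The block tips and slides down it by itself once its centre has passed the sill.
- flap (a joint): swing flap, rad: 0 = hanging shut, grows as its lower edge swings inward (+x of the chute), at most 1.5; about 1.1 over the block. Dark steel plate 134 x 32 x 3 mm, 80 g, falls shut by its weight. Pivots at x = 0, 109 mm above the bench; lower edge 4 mm above the table. Hung on two side arms 129 mm apart with nothing between them above the plate: fingers can pass there.
- block_center (a point): centre of the ground steel block with a dark hole in its top: 40 x 60 x 39 mm (its own x, y, z), about 0.7 kg, standing on the infeed table to the left of the feeding line, its 60 mm side roughly across the feeding direction. Axes are the block's own, z up.
- tin_center (a point): centre of the round grease tin (66 mm across, 46 mm high) on the bench to the right of the chute's bay: leave alone
- bearing_center (a point): centre of the ball bearing (52 mm across, 15 mm high) lying on the bench to the right of the infeed table: leave alone
- bolt_center (a point): centre of the bolt (27 mm across, 50 mm high) standing on its head on the bench to the left of the chute's bay: leave alone
Things that resemble listed ones, but are neither listed nor needed, are in the scene too. Leave any orange look-alike of the part that bears block_center alone.

How it is judged:
By the outcome, as a careful person would: the job done as asked, in the order asked, and still so for the second after the job is handed in, with the robot touching nothing.
It also fails if it takes over 48 s, if anything falls off the work surface, if the arm or the gripper's body presses on something with over 40 N, if the wrist force passes 120 N, or if a joint passes its speed limit or range.

## Robot

A 6-joint arm with a two-finger parallel gripper is mounted at the origin on a cart in front of the work surface, level with it; the furniture and walls round the work are solid. World frame = base frame: x ahead of the robot, y to its left, z up, the work surface at z = 0. Lengths are in m, angles in rad, forces in N, time in s.
With the tool pointing down it reaches from about 0.225 to 0.725 m from the base axis. Payload 3.1 kg.
Tool frame: the origin (TCP) lies at the very end of the fingers, on their centre line; the grasp point (between the pads) lies 19 mm behind it; z points along the fingers, y is the line along which they close (so a half turn about z gives the same grasp; the last joint's range is limited). The gripper opens to 85 mm and grips with 20 to 120 N. Pads are 22 mm wide; open, the fingers measure 114 mm over their backs; the gripper's body (76 mm by 85 mm) begins 54 mm behind the grasp point. The pads swing forward as they close: fully open they stand 13 mm farther back than shut.
Start: joints at [1.185, 0.048, 0.099, 1.622, 0, 1.443], TCP at [0.134, 0.508, 0.231] pointing down, gripper open.
Joint ranges: [-2.91, 2.91], [-0.99, 1.94], [-1.21, 1.42], [-2.12, 2.29], [-1.49, 1.47], [-3.14, 3.14]. Speed limits (rad/s): [2.79, 2.79, 3.14, 3.14, 3.14, 3.14].

## Interface

Orientations are given as a unit quaternion [w, x, y, z].
In Python, from plant import arm gives the robot as it stands. The module is installed in compiled form; this text tells all that it offers.
- The arm moves only by the tool play_rows, never from a script. Its arguments are lists of equal length, an entry for each row: "xyz": the shift along the tool's x, y, z in units of 300 mm (1.0 is 300 mm), a list of three; "rotation": the turn, a rotation vector about the tool's x, y, z in units of 60 degrees (1.0 is 60 degrees), a list of three. In form: {"xyz": [[dx, dy, dz], ...], "rotation": [[rx, ry, rz], ...]}. A call has 1 to 8 rows; each row is the pose to reach, as a shift and turn from the pose commanded when the call began, along the tool's axes at that moment; what a row does not reach only later rows make up. A row lasts 1/8 s, in which the tool goes at most 62.5 mm and 10.7 degrees, less where a joint would pass 70% of its speed; a pose out of reach is approached as far as the arm can. A call with a number of a shift or a turn outside -1 to 1 is refused whole. A call with a gripper value outside its range is refused whole. "grip" is the gripper command: -1 is fully open, 1 is shut, values between are in proportion, set as the call begins (left out, the last holds). The fingers move at their own pace and stop on an object; the grip force is fixed at half the most. Time passes only in rows, so rows that repeat a pose let the fingers close. It gives the time, the measured TCP pose, the force, the opening and the grip force at its end, in the units of the state.
- arm.sense(): the state, without advancing time (a new reading comes with each control period).
- arm.camera(name): name is "scene" or "top"; returns a dict with "frame" (400x640x3 uint8, red, green, blue), "intrinsics" (3x3 intrinsics, pixels), "distortion" ([k1, k2, p1, p2, k3] as OpenCV has them; the pictures are not rectified), "eye" and "orientation" of the camera in the world. Camera axes: x right, y down, z forward; pixel columns grow to the right and rows downward; lengths in m; the calibration is good to about 2 mm. A picture is of the moment at which its call begins. There is no depth.
- arm.close_job(): hands the job in; it is judged then, once.
The state is a dict: "time": time; "joints": joint angles; "qd": joint speeds; "effort": joint torques, N m; "position": TCP position; "ee_rot": TCP orientation; "force": force on the tool from outside, world axes, zero at the start; "moment": the same for the moment, N m; "opening": opening from 0.0 (shut) to 1.0 (fully open); "grasp_force": force on a finger pad.
Only numpy, scipy, OpenCV 4.12 (cv2) and the standard library are available. Lean on these libraries where they do the work, as an engineer would, in place of code of your own. Each camera call takes 0.05 s, during which the arm holds its last target. There are 200 camera calls.

## Working session

There is one attempt and no reset: what is moved stays moved. The work goes in short steps, Python scripts to look and compute and a tool call to move; the robot and the scene stay as the last step left them, time stands still between calls to the robot, and variables do not carry over. Pictures are saved under pics/ and viewed, at most 10 in all, crops included, and the job is handed in when it is done.

Besides the shell and the picture viewer there is one more tool, called as name(argument=value, ...) on one line, values as JSON. play_rows: Moves the arm, as the interface text tells. Its arguments: {"type":"object","properties":{"xyz":{"type":"array"},"rotation":{"type":"array"},"grip":{"type":"number"}},"required":["xyz","rotation"]}

```bash
mkdir -p pics; cat > h.py <<'E'
import numpy as np, cv2
from scipy.spatial.transform import Rotation as R
from plant import arm
def rot(q): return R.from_quat([q[1],q[2],q[3],q[0]]).as_matrix()
def ray(c,uv,z):
    K=np.array(c["intrinsics"]);d=np.array(c["distortion"])
    p=cv2.undistortPoints(np.array(uv,float).reshape(-1,1,2),K,d).reshape(-1,2)
    o=np.array(c["orientation"]); M=rot(o) if o.size==4 else o
    v=np.c_[p,np.ones(len(p))]@M.T; e=np.array(c["eye"])
    return e+v*((z-e[2])/v[:,2])[:,None]
def save(c,n): cv2.imwrite(n,c["frame"][:,:,::-1])
E
python3 - <<'E'
from h import *
for n in("scene","top"):
    c=arm.camera(n); save(c,f"pics/{n}0.png"); print(n,c["eye"],c["orientation"],np.array(c["intrinsics"]).tolist())
s=arm.sense();print(s["position"],s["ee_rot"],s["time"])
E
```

```text
scene [0.1800487  0.6772562  0.72115795] [ 0.12761432 -0.33897047  0.87238787 -0.32825753] [[450.3420390659848, 0.0, 315.4249504454895], [0.0, 450.3420390659848, 199.36488748968745], [0.0, 0.0, 1.0]]
top [0.48191928 0.25334541 0.95848489] [ 0.03497394 -0.69978802  0.71297448 -0.02722037] [[477.4991168932761, 0.0, 318.81271242861516], [0.0, 477.4991168932761, 200.9874934794051], [0.0, 0.0, 1.0]]
[0.13365266 0.50711527 0.23019988] [-2.78423453e-04  1.28555680e-01  9.91701691e-01 -1.05646344e-03] 0.1
```

View pics/top0.png

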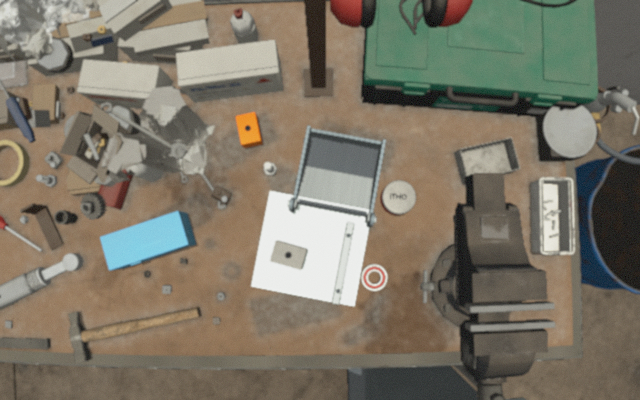

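View pics/scene0.png

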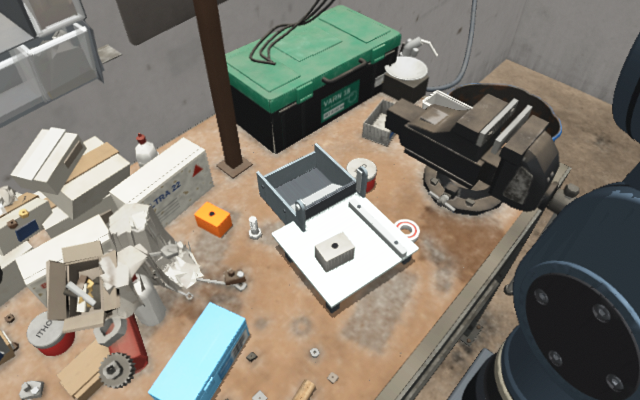

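The top picture shows the white table with corners near (268,192), (251,288) and (357,305). The block is at (289,254), the fence runs from (349,224) to (337,302), and the flap's pivots are near (293,205) and (373,219). Next I measure these.

```bash
python3 - <<'E'
from h import *
c=arm.camera("top"); f=c["frame"]
hsv=cv2.cvtColor(f,cv2.COLOR_RGB2HSV)
m=((f.min(2)>215)).astype(np.uint8); m[:185]=0;m[310:]=0;m[:,:245]=0;m[:,375:]=0
n,l,st,_=cv2.connectedComponentsWithStats(m);print(st)
k=1+np.argmax(st[1:,4]); t=(l==k).astype(np.uint8)
big=np.where(l>0,1,0).astype(np.uint8)
ys,xs=np.nonzero(big); pts=np.c_[xs,ys]
P=ray(c,pts,0.045)[:,:2]
# table hull rectangle
hull=cv2.convexHull(pts.astype(np.int32)).reshape(-1,2); ap=cv2.approxPolyDP(hull,3,True).reshape(-1,2)
print("poly",ap.tolist(),np.round(ray(c,ap,0.045)[:,:2],4).tolist())
# block: non-white region inside
sub=f[225:290,262:318]; bm=(sub.min(2)<200).astype(np.uint8)
n,l,st,ce=cv2.connectedComponentsWithStats(bm);k=1+np.argmax(st[1:,4]);print(st[k])
r=cv2.minAreaRect((np.argwhere(l==k)[:,::-1]+[262,225]).astype(np.int32));print(r,cv2.boxPoints(r).tolist())
for z in(.084,.06):print(np.round(ray(c,cv2.boxPoints(r),z)[:,:2],4).tolist())
print("pivots",ray(c,[[293,205],[373,219]],.115),"fence",ray(c,[[347,224],[335,302]],.063))
cr=cv2.resize(f[120:320,230:400],None,fx=3.0,fy=3.0,interpolation=cv2.INTER_CUBIC);cv2.imwrite("pics/crop1.png",cr[:,:,::-1])
E
```

```text
[[     0      0    640    400 247759]
 [   252    192    116    114   7832]
 [   299    197     70     15    149]
 [   347    224      5      9     31]
 [   337    238     13     50    194]
 [   363    282      1      1      1]
 [   364    284      1      1      1]
 [   367    287      1      1      1]
 [   334    294      5      9     32]]
poly [[368, 210], [367, 287], [353, 305], [252, 285], [270, 192]] [[0.5434, 0.1686], [0.3969, 0.1741], [0.3635, 0.2014], [0.4043, 0.3929], [0.5818, 0.3565]]
[  9  16  37  28 738]
((288.9622497558594, 254.632080078125), (33.79069519042969, 22.115049362182617), 15.945394515991211) [[269.6792297363281, 260.6226501464844], [275.7547302246094, 239.35848999023438], [308.2452697753906, 248.64151000976562], [302.1697692871094, 269.9056701660156]]
[[0.4515, 0.354], [0.4901, 0.3424], [0.4722, 0.2831], [0.4337, 0.2948]]
[[0.4507, 0.3567], [0.4904, 0.3448], [0.4719, 0.2839], [0.4324, 0.296]]
pivots [[0.55014589 0.30784116 0.115     ]
 [0.52260139 0.1666928  0.115     ]] fence [[0.51668434 0.21040026 0.063     ]
 [0.37201304 0.23579749 0.063     ]]
```

View pics/crop1.png

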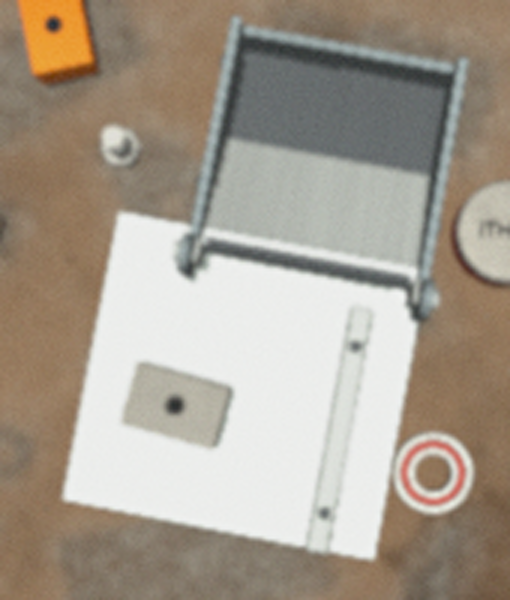

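The crop shows the table corners at crop pixels (119,212), (63,499) and (375,558), and the block at (177,405). From these, the chute origin is about (0.5385, 0.239) with yaw about -11.3°. The block is at about (-91, 63) mm in the chute frame, turned about -5°. I close the fingers and approach its left side.

play_rows(xyz=[[-0.15, -0.02, 0.03], [-0.3, -0.03, 0.06], [-0.45, -0.05, 0.1], [-0.6, -0.07, 0.13], [-0.75, -0.08, 0.16], [-0.9, -0.1, 0.17], [-0.9, -0.1, 0.17]], rotation=[[0, 0, -0.01], [0, 0, -0.02], [0, 0, -0.03], [0, 0, -0.04], [0, 0, -0.05], [0, 0, -0.058], [0, 0, -0.058]], grip=1)

```text
time: 1.02
position: [0.3895, 0.408, 0.1789]
ee_rot: [-0.0, 0.101, 0.995, -0.001]
force: [-1.1, -0.2, 0.5]
opening: -0.002
grasp_force: 0.0
```

```bash
cat >> h.py <<'E'
a=np.radians(-11.3);C=np.array([[np.cos(a),-np.sin(a)],[np.sin(a),np.cos(a)]]);O=np.array([.5385,.239])
def w2c(p): return (np.array(p)[...,:2]-O)@C
def st(goal=None):
    s=arm.sense();M=rot(s["ee_rot"]);p=s["position"];y=M[:2,1]
    print("t",s["time"],"chute",np.round(w2c(p)*1e3,1),"z",round(p[2]*1e3,1),"F",np.round(s["force"],1),"yaw",np.degrees(np.arctan2(-y[0],y[1])),"tilt",np.round(M[:,2],3),"op",s["opening"])
    if goal is not None:
        g=np.r_[O+C@np.array(goal[:2])/1e3,goal[2]/1e3]; print("move units",np.round(M.T@(g-p)/.3,3))
E
python3 -c "
from h import *
st([-91,132,120])
c=arm.camera('top')
print(w2c(ray(c,[[269.7,190.7],[251,286.3],[355,306]],.045))*1e3)"
```

```text
t 1.025 chute [-179.2  136.5] z 178.9 F [-1.1 -0.2  0.5] yaw -11.552254707028311 tilt [-0.001 -0.002 -1.   ] op -0.0020463972644316347
move units [-0.294 -0.013  0.196]
[[  21.81899703  124.71430105]
 [-164.57993091  126.07452426]
 [-165.4754851   -75.19873228]]
```

play_rows(xyz=[[-0.1, 0, 0.06], [-0.2, -0.01, 0.12], [-0.294, -0.013, 0.19], [-0.294, -0.013, 0.26], [-0.294, -0.013, 0.33], [-0.294, -0.013, 0.39], [-0.294, -0.013, 0.39]], rotation=[[0, 0, 0], [0, 0, 0], [0, 0, 0], [0, 0, 0], [0, 0, 0], [0, 0, 0], [0, 0, 0]])

```text
time: 1.95
position: [0.4708, 0.3884, 0.0612]
ee_rot: [-0.002, 0.098, 0.995, -0.001]
force: [-0.7, 0.3, -0.5]
opening: 0.0
grasp_force: 0.0
```

```bash
python3 -c "
from h import *
st([-91,50,61]);save(arm.camera('scene'),'pics/s2.png')"
```

```text
t 1.95 chute [-95.6 133.2] z 61.2 F [-0.7  0.3 -0.5] yaw -11.222288289234594 tilt [-0.004 -0.002 -1.   ] op 0.00016061638934460284
move units [-0.015 -0.277  0.002]
```

View pics/s2.png

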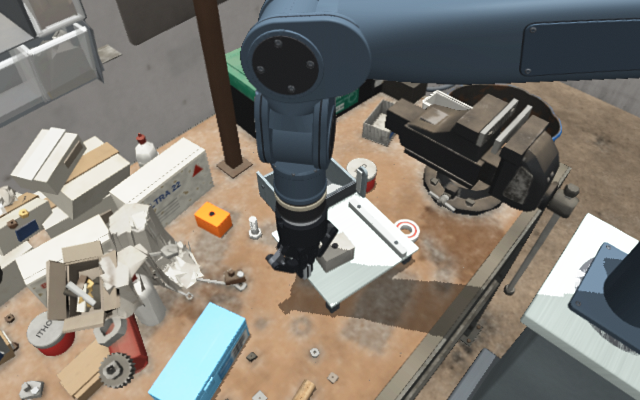

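The fingers stand at about (303,268), left of the block at (337,248). I start the sideways push.

play_rows(xyz=[[-0.01, -0.04, 0], [-0.015, -0.08, 0], [-0.015, -0.12, 0], [-0.015, -0.155, 0], [-0.015, -0.19, 0], [-0.015, -0.22, 0], [-0.015, -0.25, 0], [-0.015, -0.277, 0]], rotation=[[0, 0, 0], [0, 0, 0], [0, 0, 0], [0, 0, 0], [0, 0, 0], [0, 0, 0], [0, 0, 0], [0, 0, 0]])

```text
time: 3.0
position: [0.4619, 0.3074, 0.0646]
ee_rot: [0.001, 0.098, 0.995, 0.002]
force: [0.7, 4.5, 0.3]
opening: -0.002
grasp_force: 2.9
```

```bash
cat >> h.py <<'E'
def blk(n):
    c=arm.camera("top");f=c["frame"];cr=cv2.resize(f[150:320,240:400],None,fx=3,fy=3,interpolation=cv2.INTER_CUBIC);cv2.imwrite(n,cr[:,:,::-1]);return c
E
python3 -c "
from h import *
st([-93,42,61]);blk('pics/b3.png')"
```

```text
t 3.0 chute [-88.5  52. ] z 64.6 F [0.7 4.5 0.3] yaw -11.278083958225592 tilt [ 0.002  0.004 -1.   ] op -0.0021700771838781903
move units [ 0.015 -0.033  0.012]
```

View pics/b3.png

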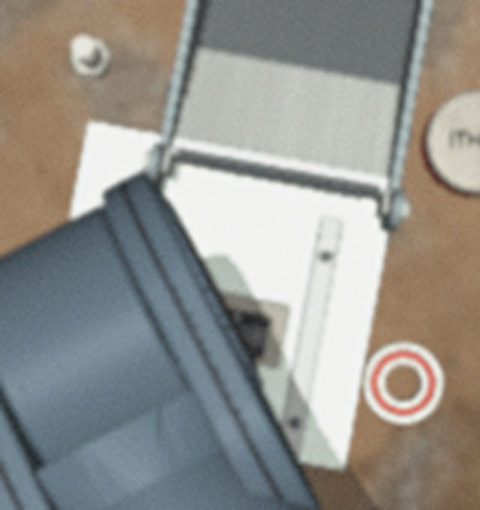

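The arm hides the block's left half. The block's right edge is near (287,310) and the fence's inner edge near (312,300), so a gap of about 1 cm is left. I push on and watch the force.

play_rows(xyz=[[0, -0.01, 0.005], [0, -0.017, 0.01], [0, -0.025, 0.01], [0, -0.03, 0.01], [0, -0.035, 0.01]], rotation=[[0, 0, 0], [0, 0, 0], [0, 0, 0], [0, 0, 0], [0, 0, 0]])

```text
time: 3.68
position: [0.4618, 0.2998, 0.064]
ee_rot: [0.003, 0.098, 0.995, 0.005]
force: [1.6, 8.1, 6.4]
opening: -0.0
grasp_force: 4.8
```

```bash
python3 -c "
from h import *
st([-93,40,61])"
```

```text
t 3.675 chute [-87.1  44.6] z 64.0 F [1.6 8.1 6.4] yaw -11.22074483401714 tilt [ 0.007  0.009 -1.   ] op -0.00025748409889052987
move units [ 0.02  -0.015  0.01 ]
```

play_rows(xyz=[[0, -0.01, 0], [0, -0.018, 0], [0, -0.025, 0], [0, -0.025, 0]], rotation=[[0, 0, 0], [0, 0, 0], [0, 0, 0], [0, 0, 0]])

```text
time: 4.18
position: [0.4612, 0.2979, 0.0648]
ee_rot: [0.003, 0.097, 0.995, 0.011]
force: [1.8, 20.2, 3.8]
opening: -0.004
grasp_force: 10.6
```

```bash
python3 -c "
from h import *
st([-93,70,64])"
```

```text
t 4.175 chute [-87.4  42.6] z 64.8 F [ 1.8 20.2  3.8] yaw -11.080450723327093 tilt [ 0.009  0.022 -1.   ] op -0.003564302175232199
move units [0.018 0.091 0.005]
```

The force rose to 20 N at y = 42.6 mm, so the block lies against the fence. I back off, lift, and go round behind it.

play_rows(xyz=[[0, 0.08, 0], [0, 0.17, 0], [0, 0.17, -0.1], [0.05, 0.17, -0.22], [0.13, 0.1, -0.22], [0.2, -0.02, -0.22], [0.2, -0.12, -0.22], [0.2, -0.12, -0.22]], rotation=[[0, 0, 0], [0, 0, 0], [0, 0, 0], [0, 0, 0], [0, 0, 0], [0, 0, 0], [0, 0, 0], [0, 0, 0]])

```text
time: 5.18
position: [0.3907, 0.2627, 0.126]
ee_rot: [-0.0, 0.1, 0.995, -0.001]
force: [0.2, 0.6, 0.2]
opening: -0.004
grasp_force: 0.0
```

```bash
python3 -c "
from h import *
st([-150,-2,60]);blk('pics/b4.png')"
```

```text
t 5.175 chute [-149.6   -5.8] z 126.0 F [0.2 0.6 0.2] yaw -11.42860359402733 tilt [-0.001 -0.003 -1.   ] op -0.0036526231523356183
move units [0.001 0.013 0.22 ]
```

View pics/b4.png

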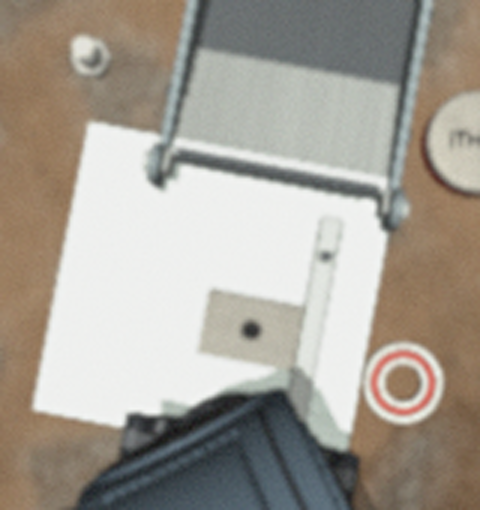

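The block, with its hole at (251,330), lies square against the fence, and the gripper is behind it. I descend and push forward.

play_rows(xyz=[[0, 0.01, 0.08], [0, 0.015, 0.16], [0, 0.015, 0.22], [-0.03, 0.015, 0.22], [-0.06, 0.015, 0.22], [-0.1, 0.015, 0.22], [-0.13, 0.015, 0.22], [-0.16, 0.015, 0.22]], rotation=[[0, 0, 0], [0, 0, 0], [0, 0, 0], [0, 0, 0], [0, 0, 0], [0, 0, 0], [0, 0, 0], [0, 0, 0]])

```text
time: 6.22
position: [0.4374, 0.2611, 0.0616]
ee_rot: [-0.003, 0.098, 0.995, 0.001]
force: [-9.3, 2.4, 8.2]
opening: 0.001
grasp_force: 5.2
```

```bash
python3 -c "
from h import *
c=arm.camera('top');print(w2c(ray(c,[[323.7,260]],.084)))
st([-50,-2,60])"
```

```text
[[-0.08894659 -0.00115408]]
t 6.275 chute [-101.6    1.9] z 61.6 F [-4.1  1.2  3.6] yaw -11.277212602608346 tilt [-0.003  0.002 -1.   ] op 0.0024104840168252626
move units [-0.172 -0.013  0.005]
```

play_rows(xyz=[[-0.03, -0.005, 0], [-0.06, -0.01, 0], [-0.09, -0.01, 0], [-0.12, -0.01, 0], [-0.15, -0.01, 0], [-0.17, -0.01, 0], [-0.19, -0.01, 0], [-0.2, -0.01, 0]], rotation=[[0, 0, 0], [0, 0, 0], [0, 0, 0], [0, 0, 0], [0, 0, 0], [0, 0, 0], [0, 0, 0], [0, 0, 0]])

```text
time: 7.28
position: [0.4951, 0.2489, 0.0616]
ee_rot: [-0.004, 0.097, 0.995, 0.004]
force: [-12.0, 7.7, 8.0]
opening: -0.001
grasp_force: 6.5
```

```bash
python3 -c "
from h import *
st([-10,-2,60]);save(arm.camera('scene'),'pics/s5.png');blk('pics/b5.png')"
```

```text
t 7.275 chute [-44.5   1.2] z 61.6 F [-12.    7.7   8. ] yaw -11.145169778982313 tilt [-0.007  0.008 -1.   ] op -0.001200398749078194
move units [-0.115 -0.011  0.004]
```

View pics/b5.png

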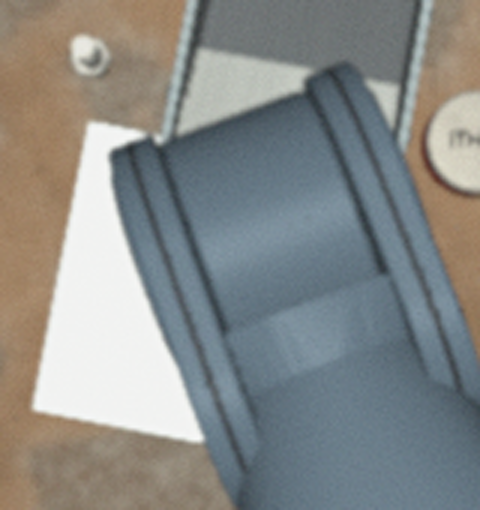

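The arm hides the block from the top camera. I push on toward the sill.

play_rows(xyz=[[-0.02, 0, 0], [-0.04, 0, 0], [-0.06, 0, 0], [-0.08, 0, 0], [-0.1, 0, 0], [-0.115, 0, 0]], rotation=[[0, 0, 0], [0, 0, 0], [0, 0, 0], [0, 0, 0], [0, 0, 0], [0, 0, 0]])

```text
time: 8.12
position: [0.5295, 0.24, 0.0621]
ee_rot: [-0.003, 0.098, 0.995, 0.001]
force: [-8.8, 2.4, 7.2]
opening: 0.004
grasp_force: 4.4
```

```bash
python3 -c "
from h import *
st([0,-2,60]);c=arm.camera('scene');cv2.imwrite('pics/s6.png',cv2.resize(c['frame'][130:330,220:440],None,fx=3,fy=3,interpolation=2)[:,:,::-1])"
```

```text
t 8.125 chute [-9.1 -0.8] z 62.1 F [-8.8  2.4  7.2] yaw -11.211058093445796 tilt [-0.005  0.003 -1.   ] op 0.0036524565000360504
move units [-0.03  -0.004  0.007]
```

View pics/s6.png

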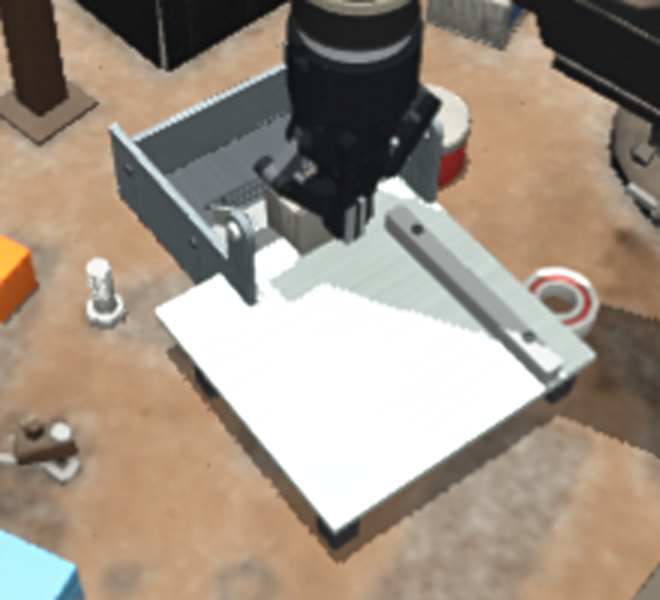

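The block, near (300,220), is going under the flap with the fingers behind it, and the knuckles are clear of the ears. I push a little more.

play_rows(xyz=[[-0.015, 0, 0], [-0.03, 0, 0], [-0.04, 0, 0], [-0.045, 0, 0]], rotation=[[0, 0, 0], [0, 0, 0], [0, 0, 0], [0, 0, 0]])

```text
time: 8.68
position: [0.5449, 0.2359, 0.0602]
ee_rot: [-0.001, 0.098, 0.995, -0.0]
force: [-2.4, 0.4, 1.8]
opening: 0.001
grasp_force: 1.2
```

```bash
python3 -c "
from h import *
st([0,-2,60])"
```

```text
t 8.675 chute [ 6.9 -1.8] z 60.2 F [-2.4  0.4  1.8] yaw -11.305439391310978 tilt [-0.001  0.    -1.   ] op 0.0011260701898686892
move units [ 0.023 -0.001  0.001]
```

The force dropped to about 2 N, so the block has probably tipped over. I draw straight back, then lift.

play_rows(xyz=[[0, 0, 0], [0.05, 0, 0], [0.12, 0, 0], [0.22, 0, 0], [0.35, 0, 0], [0.45, 0, -0.1], [0.55, 0, -0.25], [0.65, 0, -0.35]], rotation=[[0, 0, 0], [0, 0, 0], [0, 0, 0], [0, 0, 0], [0, 0, 0], [0, 0, 0], [0, 0, 0], [0, 0, 0]])

```text
time: 9.68
position: [0.3527, 0.2746, 0.1672]
ee_rot: [0.001, 0.098, 0.995, 0.001]
force: [1.3, -0.8, -0.4]
opening: -0.0
grasp_force: 0.0
```

```bash
python3 -c "
from h import *
st();blk('pics/b7.png')"
```

```text
t 9.675 chute [-189.2   -1.5] z 167.2 F [ 1.3 -0.8 -0.4] yaw -11.271499117586977 tilt [ 0.003  0.001 -1.   ] op -0.00021556362147701316
```

View pics/b7.png

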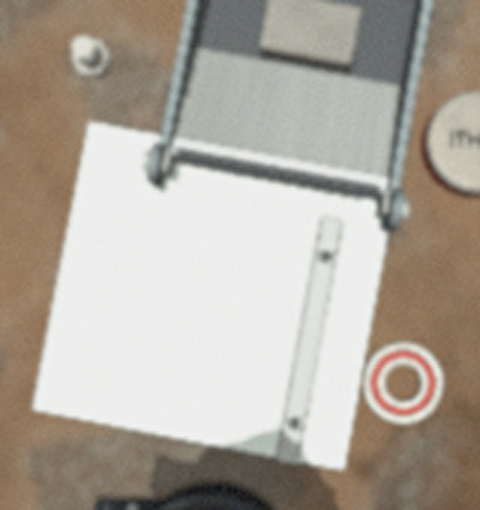

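The block lies in the bay at about (310,30), the flap hangs shut at (275,172) as at the start, and the bolt, tin and bearing have not moved. I settle briefly and hand in.

play_rows(xyz=[[0, 0, 0], [0, 0, 0], [0, 0, 0], [0, 0, 0], [0, 0, 0], [0, 0, 0], [0, 0, 0], [0, 0, 0]], rotation=[[0, 0, 0], [0, 0, 0], [0, 0, 0], [0, 0, 0], [0, 0, 0], [0, 0, 0], [0, 0, 0], [0, 0, 0]])

```text
time: 10.72
position: [0.3538, 0.2743, 0.1654]
ee_rot: [0.0, 0.098, 0.995, 0.0]
force: [-0.1, 0.7, 0.1]
opening: -0.0
grasp_force: 0.0
```

```bash
python3 -c "
from h import *
print(arm.close_job())"
```

```text
the job is handed in; nothing more can be done
None
```

The job is handed in at about 10.7 s: the block was pushed along the fence and under the flap into the bay, where it may have rolled onto a side (its hole no longer shows), the flap looks shut, and the tin, bearing and bolt were left alone.

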